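# Slide a flange under the keeper of an assembly fixture and latch it

## Robot

A 6-joint arm with a two-finger parallel gripper is mounted at the origin on the work surface. World frame = base frame: x ahead of the robot, y to its left, z up, the work surface at z = 0. Lengths are in mm, angles in rad, forces in N, time in s.
With the tool pointing down it reaches from about 275 to 750 mm from the base axis. Payload 10.2 kg.
Tool frame: the origin (TCP) lies at the very end of the fingers, on their centre line; the grasp point (between the pads) lies behind it (manip.tcp_to_grasp is the z of the grasp point in the tool frame, in mm); z points along the fingers, x is the direction in which the jaws open and shut, and the axes are right-handed (so a half turn about z gives the same grasp; the last joint's range is limited). The gripper opens to 85 mm and grips with 20 to 120 N. Pads are 22 mm wide; open, the fingers measure 114 mm over their backs; the gripper's body (76 mm by 85 mm) begins 54 mm behind the grasp point. The pads swing forward as they close: fully open they stand 13 mm farther back than shut.
Start: joints at [-1.325, 0.313, 1.498, -0, 1.331, -0.223], TCP at [237.192, -468.37, 202.594] pointing down, gripper open.
Joint ranges: [-2.94, 2.94], [-0.97, 2.17], [0.19, 2.56], [-1.23, 4.37], [0.02, 3.11], [-2.88, 2.88]. Speed limits (rad/s): [2.39, 2.39, 3.01, 3.14, 3.14, 3.14].

## Interface

Orientations are given as [roll, pitch, yaw] about the fixed x, y, z axes, in that order (R = Rz(yaw) Ry(pitch) Rx(roll)).
In Python, from plant import manip, cams, job gives the robot as it stands.
- The arm moves only by the tool arm_command, never from a script. Its argument "increments" is one flat list of numbers, 7 for each row, row after row: the finger opening in cm, from 0 to 8.54, then the shift along the world's x, y, z in cm, then the turn, a rotation vector about the world's x, y, z in degrees. In form: [grip, tx, ty, tz, wx, wy, wz, grip, tx, ty, tz, wx, wy, wz, ...]. A call has 1 to 20 rows; each row is the pose to reach, as a shift and turn from the pose commanded when the call began; what a row does not reach only later rows make up. A row lasts 1/8 s, in which the tool goes at most 62.5 mm and 10.7 degrees, less where a joint would pass 70% of its speed; a pose out of reach is approached as far as the arm can. A call with a gripper value outside its range is refused whole. The fingers move at their own pace and stop on an object; "squeeze" is the grip in N (left out, the last holds). Time passes only in rows, so rows that repeat a pose let the fingers close. It gives the time, the measured TCP pose, the force and the opening at its end, in the units of the state.
- manip.read_state(): the state, without advancing time (a new reading comes with each control period).
- cams.snapshot(name): name is "scene" or "top"; returns a dict with "color" (400x640x3 uint8, red, green, blue), "fx", "fy", "cx", "cy" (pixels), "R" (3x3) and "t" (3): a world point X has camera coordinates R X + t. Camera axes: x right, y down, z forward; pixel columns grow to the right and rows downward; lengths in mm; the calibration is good to about 2 mm. A picture is of the moment at which its call begins. There is no depth.
- job.hand_in(): hands the job in, once; it reports no verdict.
The state is a dict: "time_s": time; "q": joint angles; "joint_vel": joint speeds; "tau": joint torques, N m; "eef_pos": TCP position; "tcp_rot": TCP orientation; "force": force on the tool from outside, world axes, zero at the start; "wrist_torque": the same for the moment, N m; "grip_width": opening from 0.0 (shut) to 1.0 (fully open).
Only numpy, scipy, OpenCV 4.12 (cv2) and the standard library are available. Lean on these libraries where they do the work, as an engineer would, in place of code of your own. Each camera call takes 0.05 s, during which the arm holds its last target. There are 200 camera calls.

## Task

Load the yellow zinc-plated flange into the assembly fixture: set it on the fixture bed in front of the keeper, slide it sideways under the keeper's overhanging lips until it sits fully home in the vee, then swing the red latch all the way down behind its rim and let go. The keeper has been set by hand and its place is not known exactly, so feel for the seat and press gently, never with more than 25 N, or the rim is bruised. Leave the bin, the wrench and the brass fitting where they are.

Things in the scene. Friction and masses are not known exactly. Their poses are not given: they have to be found in the camera images.
- flange_center (a point): Loose yellow steel flange standing on the bench, about 0.75 kg: plate 90 mm across, 10 mm thick; above it a cone, then a plain round neck 40 mm across, 22 to 68 mm above the underside. Point on the axis, 34 mm above the underside; z up the axis. Grip the neck with the fingertips over 25 mm above the underside, to clear the keeper's lips.
- bed: Fixed steel fixture bed, 320 x 180 x 20 mm; origin 20 mm below bed_seat, same axes. On it stands the dark steel keeper, a horseshoe open to -x, set by hand in slots; its pose is NOT measured. Frame K = axis of the fully seated flange at bed height, axes as the bed. K lies up to 20 mm either way along x, 2.5 mm along y, 0.02 rad in yaw from bed_seat: feel for it.
- bed_seat (a point): On the bed's top face, mean place of the seated flange's axis; z up, x = direction of sliding home. Keeper, in K: lips overhang the plate by 11 mm, their underside 12.5, top 20.5 mm above the bed, mouth at x = -44 mm, chamfered; rails leave 4 mm either side of the plate, flared; at the end a rigid vee, two faces at 45 degrees to x. Home = rim touches both faces; press with 5 to 20 N.
- run_in (a point): On the bed's top face, 150 mm before bed_seat (x = -150 mm, y = 0 there), same axes: centre of the free flat part of the bed on which the flange can be set down, clear of keeper and latch (120 mm square).
- latch (a joint): Red swing-down latch on the keeper. 0 to 0.12 = up, leaning out to +y 20 degrees past upright; 1.92 = fully down, along -y, 3 mm behind a seated rim; a flange farther out blocks it. Bar 12 mm wide (x), 10 thick, ball 16 mm with centre 106 mm from the hinge. Hinge along x at x -54, y 73 mm in K, 7.5 mm above the bed. 80 g, slight friction; falls shut by itself past 30 degrees inward of upright.
- bin_center (a point): Centre of the red picking bin with steel fittings, 110 x 150 x 60 mm; leave alone.
- wrench_grip (a point): Middle of the handle of the wrench lying on the bench, 180 mm long; leave alone.
- fitting_center (a point): Centre of the brass fitting standing on the bench, 32 mm across, 42 mm high; leave alone.
Things that resemble listed ones, but are neither listed nor needed, are in the scene too. Of the things that look like the part that bears flange_center, the largest one is meant.

How it is judged (in metres and radians):
On the way:
1. the flange lies on the bed under the keeper's lips, in the region of its seat, with the latch still up (x of flange_center in the frame of bed_seat between -0.025 and 0.025 m and y of flange_center in the frame of bed_seat between -0.008 and 0.008 m and z of flange_center in the frame of bed_seat between 0.031 and 0.038 m and value of joint latch below 0.6 rad), for 0.2 s.
At the end, for the whole second after the job is handed in: The flange lies flat on the bed (3 mm in height, 0.04 rad), within 25 mm along and 8 mm across of bed_seat, and the latch is fully down (joint above 1.88 rad), which is possible only behind a flange that is fully home. Nothing is held (value of joint latch above 1.88 rad and x of flange_center in the frame of bed_seat between -0.025 and 0.025 m and y of flange_center in the frame of bed_seat between -0.008 and 0.008 m and z of flange_center in the frame of bed_seat between 0.031 and 0.037 m and angle between flange_center's own z axis and vertical below 0.04 rad); the robot touches nothing.
It fails at once if the flange and the keeper press on each other with more than 25 N (contact force between flange and keeper above 25 N).
It fails at once if the bin, the wrench or the fitting is moved by more than 20 mm (distance of any of bin_center, wrench_grip, fitting_center from where it was at the start of the episode above 0.02 m).
It also fails if it takes over 64 s, if anything falls off the work surface, if the arm or the gripper's body presses on something with over 40 N, if the wrist force passes 120 N, or if a joint passes its speed limit or range.

## Working session

There is one attempt and no reset: what is moved stays moved. The work goes in short steps, Python scripts to look and compute and a tool call to move; the robot and the scene stay as the last step left them, time stands still between calls to the robot, and variables do not carry over. Pictures are saved under pics/ and viewed, about 8 in all and at most 12, crops included, and the job is handed in when it is done.

Besides the shell and the picture viewer there is one more tool, called by a JSON object that holds its "fn" and its "kwargs". arm_command: Moves the arm, as the interface text tells. Its arguments: {"type":"object","properties":{"increments":{"type":"array","items":{"type":"number"}},"squeeze":{"type":"number"}},"required":["increments"]}

```bash
mkdir -p pics; ls; python3 - <<'E'
from plant import manip,cams,job
import cv2,numpy as np
print(manip.read_state(), manip.tcp_to_grasp)
for n in("scene","top"):
    s=cams.snapshot(n); cv2.imwrite(f"pics/{n}0.png",s["color"][:,:,::-1])
    print(n,s["fx"],s["fy"],s["cx"],s["cy"],s["R"],s["t"])
E
```

```text
pics
{'time_s': 0.0, 'q': array([-1.32538482e+00,  3.13469532e-01,  1.49845917e+00, -1.13355923e-05,
        1.33100218e+00, -2.23372942e-01]), 'joint_vel': array([-1.40518433e-03,  1.37935931e-03,  1.96925524e-03,  2.22106721e-04,
        9.00807864e-05, -1.45764955e-03]), 'tau': array([-3.48226768e-04, -4.12268865e+01, -2.59741598e+01, -1.73111512e-04,
        4.21758508e-03,  4.90697616e-06]), 'eef_pos': array([ 237.11950902, -468.06067735,  202.01679547]), 'tcp_rot': array([-3.14130694e+00,  1.30742431e-03, -1.10200899e+00]), 'force': array([-0.0163173 ,  0.21052758,  0.89993281]), 'wrist_torque': array([-0.01623067,  0.06215693,  0.03087274]), 'grip_width': 0.9969507634699328} -18.700000000000003
scene 500.94223272023487 500.94223272023487 322.43472392543913 201.5861740131746 [[-0.33372581  0.94247226  0.01931663]
 [ 0.65774628  0.24748651 -0.7114213 ]
 [-0.67527544 -0.2247142  -0.70250025]] [ 291.6087894  -328.00608297 1593.8262687 ]
top 505.1476180753288 505.1476180753288 324.42918060029376 200.9568116584372 [[ 1.98459063e-02 -9.99796024e-01  3.74843926e-03]
 [-9.85696071e-01 -2.01933341e-02 -1.67318516e-01]
 [ 1.67360081e-01 -3.74234257e-04 -9.85895767e-01]] [-107.18662067  576.15714553 1162.81764137]
```

View pics/scene0.png

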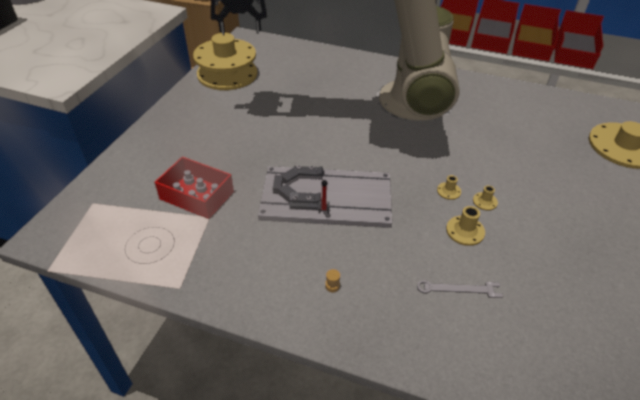

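View pics/top0.png

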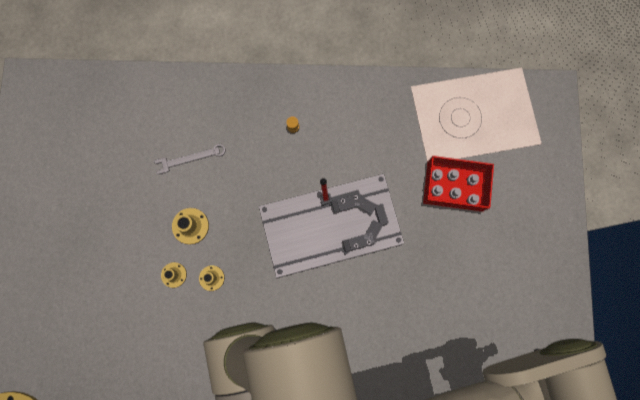

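Candidates for the flange in the top image are (190,226), (173,275), (211,278) and the cut-off one at (15,395). The scene image also shows bulky ones at (225,60) and (625,140). The 90 mm plate with a tall plain neck should be the one at (190,226). I'll check that in a close crop together with the bed and keeper.

```bash
cat > h.py <<'E'
from plant import manip,cams,job
import cv2,numpy as np
def ray(s,u,v,z):
    d=s["R"].T@np.array([(u-s["cx"])/s["fx"],(v-s["cy"])/s["fy"],1]); c=-s["R"].T@s["t"]
    return c+d*(z-c[2])/d[2]
def proj(s,X):
    p=s["R"]@np.array(X,float)+s["t"]; return np.array([s["fx"]*p[0]/p[2]+s["cx"],s["fy"]*p[1]/p[2]+s["cy"]])
def crop(s,x0,y0,x1,y1,k,f):
    cv2.imwrite(f,cv2.resize(s["color"][y0:y1,x0:x1,::-1],None,fx=k,fy=k,interpolation=cv2.INTER_CUBIC))
def st():
    s=manip.read_state()
    for k in("time_s","eef_pos","tcp_rot","force","wrist_torque","grip_width"): print(k,np.round(s[k],3))
E
python3 - <<'E'
from h import *
s=cams.snapshot("top"); crop(s,150,170,410,285,3,"pics/a.png")
c=cams.snapshot("scene"); crop(c,250,150,510,250,3,"pics/b.png")
a=cv2.imread("pics/a.png");b=cv2.imread("pics/b.png");cv2.imwrite("pics/ab.png",np.vstack([a[:300],b[:300]]) if 0 else np.vstack([a,b])[:645])
cv2.imwrite("pics/ab.png",cv2.resize(np.vstack([a,b]),None,fx=.92,fy=.92)[:600])
for u,v in[(190,226),(173,275),(211,278)]: print(ray(s,u,v,10))
for p in[(172,226),(208,226)]: print(ray(s,*p,10))
for p in[(225,60),(625,140)]: print(ray(c,*p,0))
E
```

```text
[515.72403217 232.90307235  10.        ]
[396.0741019  266.23163227  10.        ]
[390.74664423 174.20374549  10.        ]
[514.82900754 277.0001216   10.        ]
[516.61929708 188.79418458  10.        ]
[   1.20096891 -668.75581234    0.        ]
[ -8.53578205 622.96808162   0.        ]
```

View pics/ab.png

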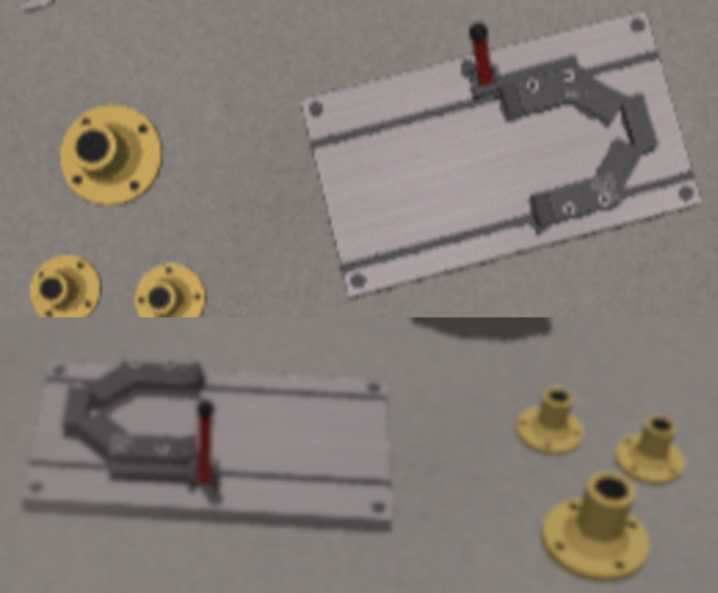

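The crop shows the large flange at (110,155) with a plate about 88 mm across, so the choice is confirmed. The keeper opens to image left, and the latch stands up at (480,60). Next I'll fit the bed and flange from both views.

```bash
python3 - <<'E'
from h import *
from scipy.optimize import least_squares
s=cams.snapshot("top"); c=cams.snapshot("scene")
T=lambda u,v:(150+(u+.5)/2.76-.5,170+(v+.5)/2.76-.5)
S=lambda u,v:(250+(u+.5)/2.76-.5,150+(v-317.4+.5)/2.76-.5)
ct=[T(303,100),T(647,13),T(700,200),T(350,297)]   # -x+y, +x+y, +x-y, -x-y
cs=[S(391,512),S(25,500),S(48,362),S(387,382)]
loc=np.array([[-160,90],[160,90],[160,-90],[-160,-90]])
def P(p): 
    a=p[2];R=np.array([[np.cos(a),-np.sin(a)],[np.sin(a),np.cos(a)]]);return np.c_[loc@R.T+p[:2],np.full(4,20.)]
for nm,sets in(("top",[(s,ct)]),("scene",[(c,cs)]),("both",[(s,ct),(c,cs)])):
    f=lambda p:np.concatenate([proj(k,X)-m for k,ms in sets for X,m in zip(P(p),ms)])
    r=least_squares(f,[540,-50,-1.5],x_scale=[1,1,.01]);print(nm,r.x,np.round(r.fun,1))
p=r.x;a=p[2];R=np.array([[np.cos(a),-np.sin(a)],[np.sin(a),np.cos(a)]])
b=lambda X:np.round(R.T@(X[:2]-p[:2]),1)
print("keeper mouth +y top edge, -y", b(ray(s,*T(503,97),40)),b(ray(s,*T(533,210),40)))
for z in(20,32,40,48):print(z,"mouth,vee inner corner",b(ray(s,*T(510,118),z)),b(ray(s,*T(537,228),z)),b(ray(s,*T(628,140),z)))
print("latch base,ball",b(ray(s,*T(485,82),30)),b(ray(s,*T(479,32),20+7.5+106*np.cos(.35))))
print("scene ball",b(ray(c,*S(206,409),127)))
print("flange top: plate,neck",ray(s,*T(110,155),10),ray(s,*T(93,147),68))
print("flange scene",ray(c,*S(596,537),10),ray(c,*S(611,489),68))
# colour mask plates
for n,k in(("top",s),("scene",c)):
    h=cv2.cvtColor(k["color"],cv2.COLOR_RGB2HSV);m=cv2.inRange(h,(15,110,60),(35,255,255))
    q,l,stt,ce=cv2.connectedComponentsWithStats(m)
    print(n,[(list(stt[i]),np.round(ce[i],1)) for i in range(1,q) if stt[i][4]>80])
E
```

```text
top [ 525.50773347 -112.98639442   -1.29213798] [-0.9 -0.2 -0.  -1.2  1.2  1.2 -0.3  0.2]
scene [ 527.3117076  -111.91722383   -1.27849336] [ 1.5  1.6 -1.1 -0.6  0.2  0.  -0.7 -1.6]
both [ 526.07714473 -112.59260072   -1.28714612] [-1.1 -0.1 -0.5 -1.7  1.1  0.6 -0.1  0.2  1.   1.6 -1.3 -1.4  0.5 -0.6
 -0.5 -1.6]
keeper mouth +y top edge, -y [13.6 42.4] [ 12.6 -59.6]
20 mouth,vee inner corner [15.9 25.6] [ 13.  -74.3] [111.5 -20.5]
32 mouth,vee inner corner [15.1 24. ] [ 12.3 -75. ] [109.8 -21.7]
40 mouth,vee inner corner [14.7 22.9] [ 11.8 -75.4] [108.7 -22.5]
48 mouth,vee inner corner [14.2 21.8] [ 11.4 -75.8] [107.6 -23.3]
latch base,ball [ 2.4 61. ] [ 3.6 86.2]
scene ball [ 3.4 83.8]
flange top: plate,neck [516.09391269 234.06473889  10.        ] [516.00132076 233.41949319  68.        ]
flange scene [520.91527161 233.49720545  10.        ] [520.1582818  233.02153219  68.        ]
top [([np.int32(286), np.int32(116), np.int32(13), np.int32(17), np.int32(165)], array([292.3, 124.3])), ([np.int32(172), np.int32(208), np.int32(37), np.int32(36), np.int32(915)], array([190.4, 226.1])),
[... 402 characters left out ...]
, ([np.int32(446), np.int32(10), np.int32(25), np.int32(20), np.int32(235)], array([460.4,  21.5])), ([np.int32(519), np.int32(26), np.int32(33), np.int32(18), np.int32(425)], array([535.3,  34.5])), ([np.int32(589), np.int32(122), np.int32(51), np.int32(46), np.int32(1815)], array([617.8, 142.6])), ([np.int32(438), np.int32(176), np.int32(22), np.int32(23), np.int32(329)], array([448.9, 189.1])), ([np.int32(474), np.int32(187), np.int32(23), np.int32(23), np.int32(352)], array([485.3, 199.6])), ([np.int32(447), np.int32(207), np.int32(37), np.int32(38), np.int32(938)], array([465.7, 228.2])), ([np.int32(326), np.int32(270), np.int32(14), np.int32(22), np.int32(245)], array([332.3, 280.1]))]
```

```bash
cat > warp.py <<'E'
from h import *
P0=np.array([526.,-112.6]);A=-1.287
U=np.array([np.cos(A),np.sin(A)]);V=np.array([-U[1],U[0]])
def warp(s,z,k=2,hx=190,hy=110):
    g=[(x,y) for x,y in((-hx,hy),(hx,hy),(hx,-hy),(-hx,-hy))]
    src=np.float32([proj(s,[*(P0+x*U+y*V),z]) for x,y in g])
    dst=np.float32([((x+hx)*k,(hy-y)*k) for x,y in g])
    return cv2.warpPerspective(s["color"],cv2.getPerspectiveTransform(src,dst),(2*hx*k,2*hy*k),flags=cv2.INTER_CUBIC)
E
python3 - <<'E'
from warp import *
for n in("top","scene"):
    s=cams.snapshot(n);w=warp(s,20)
    cv2.imwrite(f"pics/w{n}.png",w[:,:,::-1])
    g=cv2.GaussianBlur(w,(0,0),3).astype(float).sum(2)
    G=lambda x,y:g[int((110-y)*2),int((x+190)*2)]
    def edge(f,lo,hi):
        t=np.arange(lo,hi,.5);v=np.array([f(q) for q in t]);d=np.abs(np.gradient(v));return t[d.argmax()],round(d.max())
    print(n)
    print(" -x",[edge(lambda q:G(q,y),-175,-145) for y in(-75,-40,0,40,70)])
    print(" +x",[edge(lambda q:G(q,y),145,175) for y in(-80,-40,0,40,70)])
    print(" +y",[edge(lambda q:G(x,q),80,104) for x in(-130,-80,-40,60,100,130)])
    print(" -y",[edge(lambda q:G(x,q),-105,-80) for x in(-130,-80,-40,60,100,130)])
    for x in(-130,-100,-50): 
        for lo,hi in((30,65),(-80,-45)):
            t=np.arange(lo,hi,.5);print("  groove",x,t[np.argmin([G(x,q) for q in t])],end="")
a=cv2.imread("pics/wtop.png");
cv2.imwrite("pics/w.png",a)
E
```

```text
top
 -x [(np.float64(-155.5), 21), (np.float64(-159.5), 17), (np.float64(-159.5), 16), (np.float64(-159.0), 17), (np.float64(-159.0), 14)]
 +x [(np.float64(153.5), 20), (np.float64(157.5), 12), (np.float64(158.0), 10), (np.float64(158.0), 10), (np.float64(158.5), 10)]
 +y [(np.float64(89.5), 10), (np.float64(88.0), 9), (np.float64(88.0), 8), (np.float64(88.0), 8), (np.float64(88.5), 9), (np.float64(88.0), 8)]
 -y [(np.float64(-88.5), 18), (np.float64(-88.0), 16), (np.float64(-89.0), 21), (np.float64(-89.0), 19), (np.float64(-89.0), 16), (np.float64(-89.0), 16)]
  groove -130 48.0  groove -130 -63.0  groove -100 48.0  groove -100 -64.0  groove -50 48.0  groove -50 -64.0scene
 -x [(np.float64(-153.5), 12), (np.float64(-157.5), 6), (np.float64(-159.5), 4), (np.float64(-157.0), 4), (np.float64(-159.5), 4)]
 +x [(np.float64(145.0), 9), (np.float64(157.5), 3), (np.float64(157.5), 3), (np.float64(147.0), 2), (np.float64(146.5), 3)]
 +y [(np.float64(92.5), 11), (np.float64(93.0), 12), (np.float64(93.0), 12), (np.float64(93.0), 9), (np.float64(93.0), 9), (np.float64(91.5), 9)]
 -y [(np.float64(-88.0), 3), (np.float64(-87.5), 2), (np.float64(-86.0), 2), (np.float64(-94.5), 8), (np.float64(-81.0), 7), (np.float64(-87.5), 4)]
  groove -130 49.0  groove -130 -62.0  groove -100 49.0  groove -100 -62.0  groove -50 49.5  groove -50 -62.5
```

View pics/w.png

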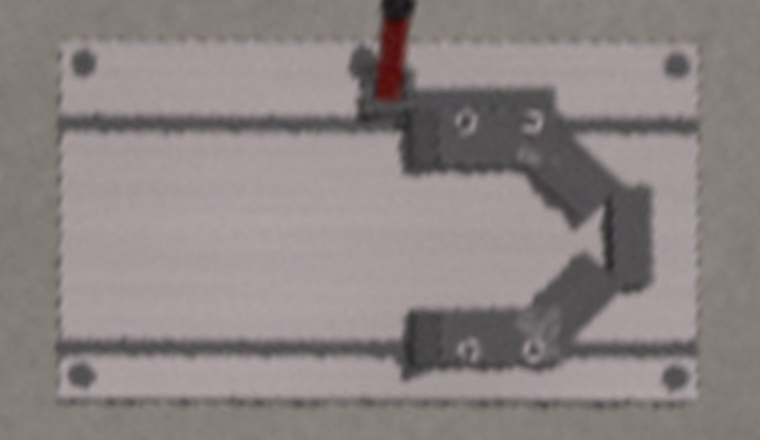

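The rectified top view shows the keeper mouth at x px 405, with lip inner edges at y px 172 and 310. That puts K at about (+56, -12) mm from the bed centre. The grooves run parallel to the bed edges.

I'll grip the neck with the jaws along the bed's x, starting by moving above the flange.

{"fn": "arm_command", "kwargs": {"increments": [8.5, 28.1, 70.2, 0, 0, 0, -10.6, 8.5, 28.1, 70.2, 0, 0, 0, -10.6, 8.5, 28.1, 70.2, 0, 0, 0, -10.6, 8.5, 28.1, 70.2, 0, 0, 0, -10.6, 8.5, 28.1, 70.2, 0, 0, 0, -10.6, 8.5, 28.1, 70.2, 0, 0, 0, -10.6, 8.5, 28.1, 70.2, 0, 0, 0, -10.6, 8.5, 28.1, 70.2, 0, 0, 0, -10.6, 8.5, 28.1, 70.2, 0, 0, 0, -10.6, 8.5, 28.1, 70.2, 0, 0, 0, -10.6, 8.5, 28.1, 70.2, 0, 0, 0, -10.6, 8.5, 28.1, 70.2, 0, 0, 0, -10.6, 8.5, 28.1, 70.2, 0, 0, 0, -10.6, 8.5, 28.1, 70.2, 0, 0, 0, -10.6, 8.5, 28.1, 70.2, 0, 0, 0, -10.6], "squeeze": 30}}

```text
time_s: 2.28
eef_pos: [518.1, 232.5, 202.9]
tcp_rot: [-3.141, -0.0, -1.288]
force: [-0.3, -0.3, -0.6]
grip_width: 0.994
```

```bash
python3 - <<'E'
from h import *
st()
s=cams.snapshot("top"); a=s["color"][150:310,110:270]
c=cams.snapshot("scene"); b=c["color"][130:290,390:550]
cv2.imwrite("pics/g.png",cv2.resize(np.hstack([a,b])[:,:,::-1],None,fx=2.5,fy=2.5,interpolation=cv2.INTER_CUBIC))
E
```

```text
time_s 2.275
eef_pos [518.095 232.463 202.856]
tcp_rot [-3.141 -0.    -1.288]
force [-0.313 -0.324 -0.596]
wrist_torque [-0.022  0.024  0.038]
grip_width 0.994
```

{"fn": "arm_command", "kwargs": {"increments": [8.5, 0, 0, -6, 0, 0, 0, 8.5, 0, 0, -11, 0, 0, 0, 8.5, 0, 0, -15, 0, 0, 0, 8.5, 0, 0, -17.4, 0, 0, 0, 8.5, 0, 0, -17.4, 0, 0, 0, 8.5, 0, 0, -17.4, 0, 0, 0, 3.6, 0, 0, -17.4, 0, 0, 0, 3.6, 0, 0, -17.4, 0, 0, 0, 3.6, 0, 0, -17.4, 0, 0, 0, 3.6, 0, 0, -17.4, 0, 0, 0, 3.6, 0, 0, -17.4, 0, 0, 0, 3.6, 0, 0, -17.4, 0, 0, 0, 3.6, 0, 0, -17.4, 0, 0, 0, 3.6, 0, 0, -17.4, 0, 0, 0], "squeeze": 30}}

```text
time_s: 4.12
eef_pos: [518.4, 233.6, 29.3]
tcp_rot: [-3.141, -0.0, -1.287]
force: [-1.6, -1.0, 4.7]
grip_width: 0.453
```

```bash
python3 - <<'E'
from h import *
st()
E
```

```text
time_s 4.125
eef_pos [518.425 233.591  29.328]
tcp_rot [-3.141 -0.    -1.287]
force [-1.622 -1.038  4.667]
wrist_torque [-0.211  0.275  0.031]
grip_width 0.453
```

{"fn": "arm_command", "kwargs": {"increments": [3.6, 0, 0, 3, 0, 0, 0, 3.6, 0, 0, 7, 0, 0, 0, 3.6, -0.4, -5, 7, 0, 0, 0, 3.6, -0.8, -10, 7, 0, 0, 0, 3.6, -1.2, -15, 7, 0, 0, 0, 3.6, -1.7, -20, 7, 0, 0, 0, 3.6, -2.1, -25, 7, 0, 0, 0, 3.6, -2.33, -28.2, 7, 0, 0, 0, 3.6, -2.33, -28.2, 7, 0, 0, 0, 3.6, -2.33, -28.2, 4, 0, 0, 0, 3.6, -2.33, -28.2, 2.5, 0, 0, 0, 3.6, -2.33, -28.2, 2.5, 0, 0, 0, 3.6, -2.33, -28.2, 2.5, 0, 0, 0]}}

```text
time_s: 5.75
eef_pos: [495.4, -48.2, 54.3]
tcp_rot: [-3.141, -0.001, -1.287]
force: [0.7, 0.1, -7.0]
grip_width: 0.448
```

```bash
python3 - <<'E'
from warp import *
st()
s=cams.snapshot("top");w=warp(s,30);cv2.imwrite("pics/w2.png",w[:,:,::-1])
c=cams.snapshot("scene");b=c["color"][130:250,240:440,::-1]
b=cv2.resize(b,(760,456),interpolation=cv2.INTER_CUBIC)
cv2.imwrite("pics/w2.png",cv2.resize(np.vstack([w[:,:,::-1],b]),None,fx=.66,fy=.66))
E
```

```text
time_s 5.75
eef_pos [495.405 -48.221  54.3  ]
tcp_rot [-3.141e+00 -1.000e-03 -1.287e+00]
force [ 0.747  0.125 -7.028]
wrist_torque [-0.039 -0.105 -0.068]
grip_width 0.448
```

View pics/w2.png

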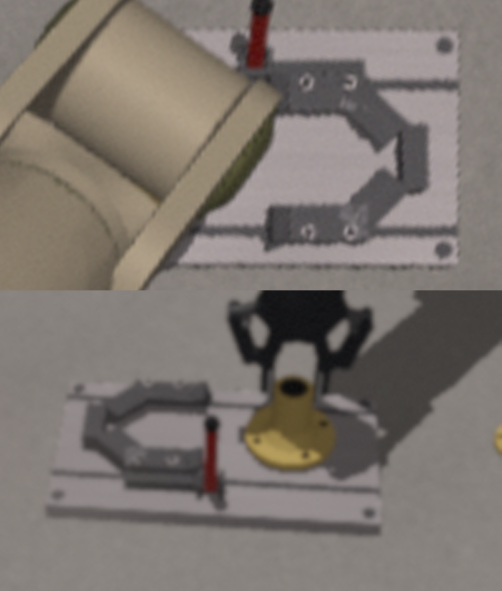

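```bash
cat > sil.py <<'E'
from warp import *
from scipy.optimize import minimize
th=np.linspace(0,2*np.pi,60,endpoint=False)
def circ(s,x,y,z,r): return [proj(s,[x+r*np.cos(t),y+r*np.sin(t),z]) for t in th]
def render(s,x,y,u,k=4,off=(0,0),size=(100,100)):
    m=np.zeros((size[1]*k,size[0]*k),np.uint8)
    for a in([(0,45),(10,45)],[(10,32),(22,20)],[(22,20),(68,20)]):
        p=np.float32(sum([circ(s,x,y,u+z,r) for z,r in a],[]))
        p=((p-off+.5)*k-.5); h=cv2.convexHull(p); cv2.fillConvexPoly(m,np.int32(np.round(h*16)),255,shift=4)
    return cv2.resize(m,size,interpolation=cv2.INTER_AREA)/255.
def fit(s,x,y,u,zlow=22):
    c=proj(s,[x,y,u+20]).astype(int)-50; im=s["color"][c[1]:c[1]+100,c[0]:c[0]+100]
    h=cv2.cvtColor(im,cv2.COLOR_RGB2HSV); ob=(cv2.inRange(h,(14,90,40),(36,255,255))>0).astype(float)
    # use only rows at/below the plate centre (unoccluded)
    r0=int(proj(s,[x,y,u+zlow])[1]-c[1]); 
    f=lambda p:((render(s,p[0],p[1],u,off=c)-ob)[r0:]**2).sum()
    r=minimize(f,[x,y],method="Nelder-Mead",options=dict(initial_simplex=[[x-4,y-4],[x+5,y-2],[x,y+6]],xatol=.05));return r.x,r.fun
def bedc(p,P=P0): d=np.array(p)-P;return np.round([d@U,d@V],1)
E
python3 - <<'E'
from sil import *
c=cams.snapshot("scene")
r,f=fit(c,495,-48,25);print("flange scene",r,f,bedc(r))
for z in(32.5,40.5):
    w=warp(c,z);g=cv2.GaussianBlur(w,(0,0),1.5).astype(float).sum(2)
    for x in(25,30,35,40,45):
        v=g[:,int((x+190)*2)];d=np.gradient(v);y=lambda i:110-i/2
        def pk(lo,hi,sg):
            i=np.arange(int((110-hi)*2),int((110-lo)*2));j=i[(sg*d[i]).argmax()];return y(j),round(sg*d[j])
        print(z,x,"+lip inner (dark->bright going -y)",pk(5,40,1),"-lip inner",pk(-65,-25,-1))
E
```

```text
Traceback (most recent call last):
  File "sil.py", line 17, in fit
    r=minimize(f,[x,y],method="Nelder-Mead",options=dict(initial_simplex=[[x-4,y-4],[x+5,y-2],[x,y+6]],xatol=.05));return r.x,r.fun
  File "sil.py", line 16, in <lambda>
    f=lambda p:((render(s,p[0],p[1],u,off=c)-ob)[r0:]**2).sum()
                 ~~~~~~^^^^^^^^^^^^^^^^^^^^^
  File "sil.py", line 9, in render
    p=((p-off+.5)*k-.5); h=cv2.convexHull(p); cv2.fillConvexPoly(m,np.int32(np.round(h*16)),255,shift=4)
                           ~~~~~~~~~~~~~~^^^
cv2.error: OpenCV(4.12.0) /io/opencv/modules/imgproc/src/convhull.cpp:143: error: (-215:Assertion failed) total >= 0 && (depth == CV_32F || depth == CV_32S) in function 'convexHull'
```

```bash
sed -i 's/p=((p-off+.5)\*k-.5)/p=np.float32((p-off+.5)*k-.5)/' sil.py
python3 - <<'E'
from sil import *
c=cams.snapshot("scene")
r,f=fit(c,495,-48,25);print("flange scene",r,f,bedc(r))
for z in(32.5,40.5):
    w=warp(c,z);g=cv2.GaussianBlur(w,(0,0),1.5).astype(float).sum(2)
    for x in(25,30,35,40,45):
        v=g[:,int((x+190)*2)];d=np.gradient(v);y=lambda i:110-i/2
        def pk(lo,hi,sg):
            i=np.arange(int((110-hi)*2),int((110-lo)*2));j=i[(sg*d[i]).argmax()];return y(j),round(sg*d[j])
        print(z,x,"+lip inner (dark->bright going -y)",pk(5,40,1),"-lip inner",pk(-65,-25,-1))
E
```

```text
flange scene [492.94552436 -49.44974623] 15.905067281814688 [-69.9 -14.1]
32.5 25 +lip inner (dark->bright going -y) (np.float64(18.5), 12) -lip inner (np.float64(-32.5), 12)
32.5 30 +lip inner (dark->bright going -y) (np.float64(19.5), 12) -lip inner (np.float64(-32.0), 12)
32.5 35 +lip inner (dark->bright going -y) (np.float64(19.0), 12) -lip inner (np.float64(-32.0), 12)
32.5 40 +lip inner (dark->bright going -y) (np.float64(17.0), 10) -lip inner (np.float64(-32.0), 11)
32.5 45 +lip inner (dark->bright going -y) (np.float64(20.5), 10) -lip inner (np.float64(-33.5), 12)
40.5 25 +lip inner (dark->bright going -y) (np.float64(27.0), 12) -lip inner (np.float64(-25.0), 10)
40.5 30 +lip inner (dark->bright going -y) (np.float64(28.0), 12) -lip inner (np.float64(-25.0), 10)
40.5 35 +lip inner (dark->bright going -y) (np.float64(27.5), 12) -lip inner (np.float64(-25.0), 10)
40.5 40 +lip inner (dark->bright going -y) (np.float64(25.5), 10) -lip inner (np.float64(-25.5), 10)
40.5 45 +lip inner (dark->bright going -y) (np.float64(29.0), 10) -lip inner (np.float64(-25.0), 12)
```

```bash
python3 - <<'E'
from sil import *
out=[]
for n,box in(("top",(300,175,410,260)),("scene",(255,155,365,240))):
    s=cams.snapshot(n); s=dict(s); s["color"]=cv2.imread(f"pics/{n}0.png")[:,:,::-1].copy()
    print(n,"flange0",fit(s,518,233,0,60 if n=="scene" else 90))
    k=7;x0,y0,x1,y1=box
    im=cv2.resize(s["color"][y0:y1,x0:x1,::-1],None,fx=k,fy=k,interpolation=cv2.INTER_CUBIC)
    def line(a,b,z,col):
        p=[(proj(s,[*(P0+q[0]*U+q[1]*V),z])-[x0,y0]+.5)*k-.5 for q in(a,b)]
        cv2.line(im,*[tuple(int(v) for v in q) for q in p],col,1)
    K=np.array([56,-10.])
    for sg in(1,-1):
        line(K+[-44,34*sg],K+[10,34*sg],40.5,(0,255,0))
        line(K+[-44,49*sg],K+[10,49*sg],20,(255,255,0))
    line(K+[-44,34],K+[-44,60],40.5,(0,255,0));line(K+[-44,-34],K+[-44,-60],40.5,(0,255,0))
    line((-100,90),(160,90),20,(0,0,255));line((-100,-90),(160,-90),20,(0,0,255))
    out.append(im)
cv2.imwrite("pics/ov.png",cv2.resize(np.vstack(out),None,fx=.5,fy=.5) if 0 else np.hstack([cv2.resize(o,(400,309)) for o in out]))
cv2.imwrite("pics/ov.png",np.vstack([cv2.resize(o,(385,298)) for o in out])) if 0 else None
E
```

```text
top flange0 (array([518.09439557, 234.55037062]), np.float64(454.6536255286428))
scene flange0 (array([515.23279381, 232.80945206]), np.float64(62.14831218762014))
```

View pics/ov.png

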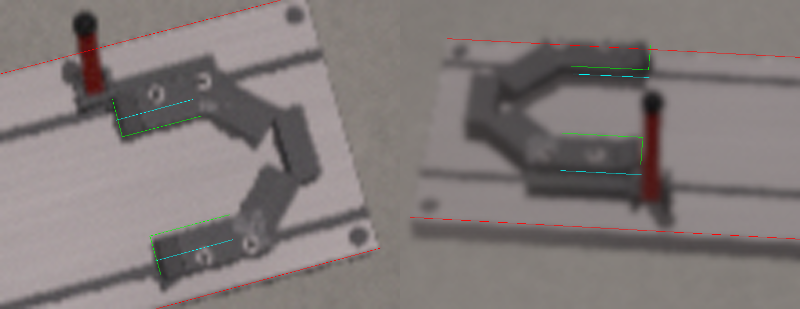

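With K at (56,-10), the overlay matches the lips and mouth in both views. The fits place the flange at bed y of about -14, so I'll shift it +4 mm and lower it.

{"fn": "arm_command", "kwargs": {"increments": [3.6, 0.38, 0.11, 0, 0, 0, 0, 3.6, 0.38, 0.11, -0.3, 0, 0, 0, 3.6, 0.38, 0.11, -0.4, 0, 0, 0, 3.6, 0.38, 0.11, -0.45, 0, 0, 0, 3.6, 0.38, 0.11, -0.45, 0, 0, 0, 3.6, 0.38, 0.11, -0.45, 0, 0, 0]}}

```text
time_s: 6.8
eef_pos: [498.8, -47.1, 49.8]
tcp_rot: [-3.141, -0.0, -1.287]
force: [-3.5, 3.6, 4.7]
grip_width: 0.452
```

{"fn": "arm_command", "kwargs": {"increments": [3.6, 0, 0, 0.04, 0, 0, 0, 3.6, 0, 0, 0.04, 0, 0, 0, 3.6, 0, 0, 0.04, 0, 0, 0]}}

```text
time_s: 7.18
eef_pos: [498.7, -47.1, 49.8]
tcp_rot: [-3.141, 0.0, -1.287]
force: [-2.5, 5.1, 4.6]
grip_width: 0.447
```

{"fn": "arm_command", "kwargs": {"increments": [3.6, 0, 0, 0.06, 0, 0, 0, 3.6, 0, 0, 0.06, 0, 0, 0, 3.6, 0, 0, 0.06, 0, 0, 0]}}

```text
time_s: 7.55
eef_pos: [498.7, -47.3, 50.0]
tcp_rot: [3.142, 0.0, -1.287]
force: [-1.4, 3.4, -1.2]
grip_width: 0.448
```

{"fn": "arm_command", "kwargs": {"increments": [3.6, 0.28, -0.96, 0.03, 0, 0, 0, 3.6, 0.56, -1.92, 0.03, 0, 0, 0, 3.6, 0.84, -2.88, 0.03, 0, 0, 0, 3.6, 1.01, -3.46, 0.03, 0, 0, 0, 3.6, 1.18, -4.03, 0.03, 0, 0, 0, 3.6, 1.34, -4.61, 0.03, 0, 0, 0, 3.6, 1.51, -5.18, 0.03, 0, 0, 0, 3.6, 1.68, -5.76, 0.03, 0, 0, 0, 3.6, 1.68, -5.76, 0.03, 0, 0, 0, 3.6, 1.68, -5.76, 0.03, 0, 0, 0]}}

```text
time_s: 8.8
eef_pos: [515.4, -104.7, 50.3]
tcp_rot: [3.141, 0.0, -1.287]
force: [0.4, 0.1, -7.6]
grip_width: 0.453
```

```bash
python3 - <<'E'
from sil import *
st()
c=cams.snapshot("scene");p=manip.read_state()["eef_pos"]
r,f=fit(c,p[0]-2,p[1],20);print("flange scene",r,f,bedc(r))
x0,y0=235,120;im=cv2.resize(c["color"][y0:250,x0:405,::-1],None,fx=4,fy=4,interpolation=cv2.INTER_CUBIC);cv2.imwrite("pics/s3.png",im)
E
```

```text
time_s 8.8
eef_pos [ 515.363 -104.734   50.349]
tcp_rot [ 3.141  0.    -1.287]
force [ 0.441  0.069 -7.621]
wrist_torque [-0.032 -0.02  -0.026]
grip_width 0.453
flange scene [ 509.56487819 -105.9107244 ] 113.98245290272973 [-11.  -13.9]
```

View pics/s3.png

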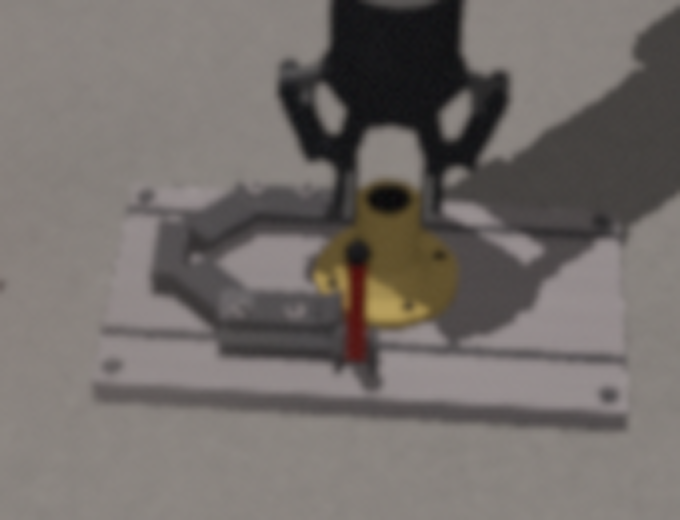

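The scene shows the plate entering between the lips under the latch bar, at about (385,275), with near-zero side force. I'll go on in slow steps.

{"fn": "arm_command", "kwargs": {"increments": [3.6, 0.14, -0.48, 0, 0, 0, 0, 3.6, 0.28, -0.96, 0, 0, 0, 0, 3.6, 0.42, -1.44, 0, 0, 0, 0, 3.6, 0.56, -1.92, 0, 0, 0, 0, 3.6, 0.56, -1.92, 0, 0, 0, 0]}}

```text
time_s: 9.48
eef_pos: [521.2, -124.5, 50.4]
tcp_rot: [-3.142, -0.0, -1.288]
force: [-0.2, 1.7, -7.2]
grip_width: 0.445
```

{"fn": "arm_command", "kwargs": {"increments": [3.6, 0.14, -0.48, 0, 0, 0, 0, 3.6, 0.28, -0.96, 0, 0, 0, 0, 3.6, 0.42, -1.44, 0, 0, 0, 0, 3.6, 0.56, -1.92, 0, 0, 0, 0, 3.6, 0.56, -1.92, 0, 0, 0, 0]}}

```text
time_s: 10.1
eef_pos: [526.8, -143.7, 50.4]
tcp_rot: [-3.142, -0.0, -1.287]
force: [0.4, 0.6, -6.8]
grip_width: 0.448
```

{"fn": "arm_command", "kwargs": {"increments": [3.6, 0.06, -0.19, 0, 0, 0, 0, 3.6, 0.11, -0.38, 0, 0, 0, 0, 3.6, 0.17, -0.58, 0, 0, 0, 0, 3.6, 0.22, -0.77, 0, 0, 0, 0, 3.6, 0.28, -0.96, 0, 0, 0, 0, 3.6, 0.34, -1.15, 0, 0, 0, 0, 3.6, 0.34, -1.15, 0, 0, 0, 0]}}

```text
time_s: 10.98
eef_pos: [530.1, -154.9, 50.4]
tcp_rot: [-3.142, 0.0, -1.287]
force: [-1.1, 0.3, -7.5]
grip_width: 0.446
```

{"fn": "arm_command", "kwargs": {"increments": [3.6, 0.03, -0.1, 0, 0, 0, 0, 3.6, 0.06, -0.19, 0, 0, 0, 0, 3.6, 0.08, -0.29, 0, 0, 0, 0, 3.6, 0.11, -0.38, 0, 0, 0, 0, 3.6, 0.11, -0.38, 0, 0, 0, 0]}}

```text
time_s: 11.6
eef_pos: [531.2, -158.6, 50.4]
tcp_rot: [-3.142, -0.0, -1.287]
force: [0.0, 0.1, -6.9]
grip_width: 0.443
```

{"fn": "arm_command", "kwargs": {"increments": [3.6, 0.028, -0.096, 0, 0, 0, 0, 3.6, 0.042, -0.144, 0, 0, 0, 0, 3.6, 0.042, -0.144, 0, 0, 0, 0]}}

```text
time_s: 11.98
eef_pos: [531.6, -160.1, 50.4]
tcp_rot: [-3.142, -0.0, -1.287]
force: [-0.4, -0.4, -6.9]
grip_width: 0.445
```

{"fn": "arm_command", "kwargs": {"increments": [3.6, 0.028, -0.096, 0, 0, 0, 0, 3.6, 0.028, -0.096, 0, 0, 0, 0]}}

```text
time_s: 12.22
eef_pos: [531.9, -161.1, 50.4]
tcp_rot: [-3.142, -0.0, -1.287]
force: [0.0, -0.6, -6.4]
grip_width: 0.445
```

{"fn": "arm_command", "kwargs": {"increments": [3.6, 0.028, -0.096, 0, 0, 0, 0, 3.6, 0.028, -0.096, 0, 0, 0, 0]}}

```text
time_s: 12.48
eef_pos: [532.2, -162.0, 50.4]
tcp_rot: [-3.142, -0.0, -1.287]
force: [0.7, -0.3, -7.1]
grip_width: 0.449
```

{"fn": "arm_command", "kwargs": {"increments": [3.6, 0.028, -0.096, 0, 0, 0, 0, 3.6, 0.028, -0.096, 0, 0, 0, 0]}}

```text
time_s: 12.72
eef_pos: [532.5, -163.0, 50.4]
tcp_rot: [-3.142, -0.0, -1.287]
force: [0.4, -0.3, -6.9]
grip_width: 0.45
```

{"fn": "arm_command", "kwargs": {"increments": [3.6, 0.028, -0.096, 0, 0, 0, 0, 3.6, 0.028, -0.096, 0, 0, 0, 0]}}

```text
time_s: 12.98
eef_pos: [532.8, -163.9, 50.4]
tcp_rot: [-3.142, -0.0, -1.287]
force: [0.7, 0.0, -6.7]
grip_width: 0.45
```

{"fn": "arm_command", "kwargs": {"increments": [3.6, 0.02, -0.067, 0, 0, 0, 0, 3.6, 0.02, -0.067, 0, 0, 0, 0]}}

```text
time_s: 13.22
eef_pos: [532.9, -164.6, 50.4]
tcp_rot: [3.142, -0.0, -1.287]
force: [-0.9, 0.5, -6.5]
grip_width: 0.443
```

{"fn": "arm_command", "kwargs": {"increments": [3.6, 0.02, -0.067, 0, 0, 0, 0, 3.6, 0.02, -0.067, 0, 0, 0, 0]}}

```text
time_s: 13.48
eef_pos: [533.1, -165.2, 50.4]
tcp_rot: [3.142, 0.0, -1.287]
force: [0.5, 0.2, -7.2]
grip_width: 0.447
```

{"fn": "arm_command", "kwargs": {"increments": [3.6, 0.02, -0.067, 0, 0, 0, 0, 3.6, 0.02, -0.067, 0, 0, 0, 0]}}

```text
time_s: 13.72
eef_pos: [533.3, -165.9, 50.4]
tcp_rot: [-3.142, -0.0, -1.287]
force: [-0.4, 0.6, -7.7]
grip_width: 0.45
```

{"fn": "arm_command", "kwargs": {"increments": [3.6, 0.02, -0.067, 0, 0, 0, 0, 3.6, 0.02, -0.067, 0, 0, 0, 0]}}

```text
time_s: 13.98
eef_pos: [533.6, -166.6, 50.4]
tcp_rot: [-3.142, -0.0, -1.287]
force: [-0.4, 0.3, -6.8]
grip_width: 0.446
```

{"fn": "arm_command", "kwargs": {"increments": [3.6, 0.02, -0.067, 0, 0, 0, 0, 3.6, 0.02, -0.067, 0, 0, 0, 0]}}

```text
time_s: 14.22
eef_pos: [533.8, -167.3, 50.4]
tcp_rot: [-3.142, -0.0, -1.287]
force: [-0.8, 0.5, -5.5]
grip_width: 0.447
```

{"fn": "arm_command", "kwargs": {"increments": [3.6, 0.02, -0.067, 0, 0, 0, 0, 3.6, 0.02, -0.067, 0, 0, 0, 0]}}

```text
time_s: 14.48
eef_pos: [533.9, -167.9, 50.4]
tcp_rot: [3.142, 0.0, -1.287]
force: [-0.1, -0.4, -6.8]
grip_width: 0.449
```

{"fn": "arm_command", "kwargs": {"increments": [3.6, 0.02, -0.067, 0, 0, 0, 0, 3.6, 0.02, -0.067, 0, 0, 0, 0]}}

```text
time_s: 14.72
eef_pos: [534.2, -168.6, 50.4]
tcp_rot: [-3.142, -0.0, -1.287]
force: [1.2, -0.1, -7.5]
grip_width: 0.448
```

{"fn": "arm_command", "kwargs": {"increments": [3.6, 0.02, -0.067, 0, 0, 0, 0, 3.6, 0.02, -0.067, 0, 0, 0, 0]}}

```text
time_s: 14.98
eef_pos: [534.3, -169.3, 50.4]
tcp_rot: [3.142, -0.0, -1.287]
force: [0.6, 0.1, -7.5]
grip_width: 0.441
```

{"fn": "arm_command", "kwargs": {"increments": [3.6, 0.02, -0.067, 0, 0, 0, 0, 3.6, 0.02, -0.067, 0, 0, 0, 0]}}

```text
time_s: 15.22
eef_pos: [534.5, -169.9, 50.4]
tcp_rot: [3.142, 0.0, -1.287]
force: [0.4, 0.3, -6.9]
grip_width: 0.449
```

{"fn": "arm_command", "kwargs": {"increments": [3.6, 0.02, -0.067, 0, 0, 0, 0, 3.6, 0.02, -0.067, 0, 0, 0, 0]}}

```text
time_s: 15.48
eef_pos: [534.8, -170.6, 50.4]
tcp_rot: [-3.142, -0.0, -1.287]
force: [0.1, -0.9, -7.1]
grip_width: 0.447
```

{"fn": "arm_command", "kwargs": {"increments": [3.6, 0.02, -0.067, 0, 0, 0, 0, 3.6, 0.02, -0.067, 0, 0, 0, 0]}}

```text
time_s: 15.72
eef_pos: [534.9, -171.2, 50.4]
tcp_rot: [3.141, 0.0, -1.287]
force: [0.1, 0.9, -7.6]
grip_width: 0.449
```

{"fn": "arm_command", "kwargs": {"increments": [3.6, 0.02, -0.067, 0, 0, 0, 0, 3.6, 0.02, -0.067, 0, 0, 0, 0]}}

```text
time_s: 15.98
eef_pos: [534.9, -171.7, 50.3]
tcp_rot: [3.141, 0.001, -1.287]
force: [-1.3, 1.5, -6.8]
grip_width: 0.448
```

{"fn": "arm_command", "kwargs": {"increments": [3.6, 0.02, -0.067, 0, 0, 0, 0, 3.6, 0.02, -0.067, 0, 0, 0, 0]}}

```text
time_s: 16.23
eef_pos: [534.9, -171.9, 50.4]
tcp_rot: [3.141, 0.002, -1.287]
force: [-3.2, 5.7, -3.2]
grip_width: 0.441
```

{"fn": "arm_command", "kwargs": {"increments": [3.6, 0.0, -0.034, 0, 0, 0, 0, 3.6, 0.0, -0.034, 0, 0, 0, 0, 3.6, 0.0, -0.034, 0, 0, 0, 0]}}

```text
time_s: 16.6
eef_pos: [534.9, -172.0, 50.4]
tcp_rot: [3.141, 0.002, -1.287]
force: [-3.8, 6.1, -2.7]
grip_width: 0.443
```

```bash
python3 - <<'E'
from sil import *
st();s=manip.read_state();F=s["force"][:2];print("Fu,Fv",F@U,F@V,bedc(s["eef_pos"][:2]))
E
```

```text
time_s 16.6
eef_pos [ 534.915 -172.005   50.403]
tcp_rot [ 3.141e+00  2.000e-03 -1.287e+00]
force [-3.804  6.142 -2.68 ]
wrist_torque [1.161 0.521 0.169]
grip_width 0.443
Fu,Fv -6.961224208423905 -1.9323772488111148 [59.5 -8.1]
```

{"fn": "arm_command", "kwargs": {"increments": [3.6, -0.058, -0.017, 0, 0, 0, 0, 3.6, -0.058, -0.017, 0, 0, 0, 0, 3.6, -0.058, -0.017, 0, 0, 0, 0]}}

```text
time_s: 16.98
eef_pos: [534.5, -172.3, 50.3]
tcp_rot: [3.141, 0.002, -1.287]
force: [-1.1, 5.0, -4.7]
grip_width: 0.447
```

```bash
python3 - <<'E'
from sil import *
s=manip.read_state();F=s["force"][:2];print("Fu,Fv",F@U,F@V,bedc(s["eef_pos"][:2]),s["force"])
E
```

```text
Fu,Fv -5.10108955905529 0.33197263933653787 [59.7 -8.6] [-1.10962241  4.98999586 -4.71808223]
```

{"fn": "arm_command", "kwargs": {"increments": [3.6, -0.041, -0.075, 0, 0, 0, 0, 3.6, -0.041, -0.075, 0, 0, 0, 0, 3.6, -0.041, -0.075, 0, 0, 0, 0]}}

```text
time_s: 17.35
eef_pos: [534.2, -172.8, 50.4]
tcp_rot: [3.141, 0.002, -1.287]
force: [-1.8, 5.7, -4.0]
grip_width: 0.448
```

```bash
python3 - <<'E'
from sil import *
s=manip.read_state();F=s["force"][:2];print("Fu,Fv",F@U,F@V,bedc(s["eef_pos"][:2]),s["force"])
E
```

```text
Fu,Fv -6.004463433439486 -0.14074301984678228 [60.1 -9. ] [-1.81637576  5.72487282 -4.01596161]
```

{"fn": "arm_command", "kwargs": {"increments": [3.6, -0.034, -0.062, 0, 0, 0, 0, 3.6, -0.068, -0.124, 0, 0, 0, 0, 3.6, -0.068, -0.124, 0, 0, 0, 0]}}

```text
time_s: 17.73
eef_pos: [534.0, -173.2, 50.6]
tcp_rot: [-3.14, 0.003, -1.287]
force: [1.5, 10.3, -2.0]
grip_width: 0.443
```

```bash
python3 - <<'E'
from sil import *
s=manip.read_state();F=s["force"][:2];print("Fu,Fv",F@U,F@V,bedc(s["eef_pos"][:2]),s["force"])
E
```

```text
Fu,Fv -9.471058242986576 4.310124480906074 [60.4 -9.3] [ 1.48580035 10.29905406 -2.01904386]
```

{"fn": "arm_command", "kwargs": {"increments": [3.6, 0.038, 0.011, 0, 0, 0, 0, 3.6, 0.038, 0.011, -0.05, 0, 0, 0, 3.6, 0.038, 0.011, -0.05, 0, 0, 0, 3.6, 0.038, 0.011, -0.05, 0, 0, 0]}}

```text
time_s: 18.23
eef_pos: [534.0, -173.1, 50.5]
tcp_rot: [-3.141, 0.003, -1.287]
force: [-2.5, 11.5, 3.1]
grip_width: 0.443
```

```bash
python3 - <<'E'
from sil import *
s=manip.read_state();F=s["force"][:2];print("Fu,Fv",F@U,F@V,bedc(s["eef_pos"][:2]),s["force"],s["tcp_rot"])
E
```

```text
Fu,Fv -11.711055260814407 0.7974864698087214 [60.3 -9.2] [-2.51353389 11.46590369  3.09201822] [-3.14107812e+00  3.05941757e-03 -1.28672147e+00]
```

Both vee faces are felt, with Fu at -11.7 N and Fv about 0. I'll release and lift away.

{"fn": "arm_command", "kwargs": {"increments": [5.5, 0, 0, 0, 0, 0, 0, 5.5, 0, 0, 0, 0, 0, 0, 5.5, 0, 0, 0, 0, 0, 0, 7.5, 0, 0, 0, 0, 0, 0, 7.5, 0, 0, 0, 0, 0, 0, 7.5, 0, 0, 3, 0, 0, 0, 7.5, 0, 0, 8, 0, 0, 0, 7.5, 0, 0, 13, 0, 0, 0, 7.5, 0, 0, 16, 0, 0, 0, 7.5, 0, 0, 16, 0, 0, 0]}}

```text
time_s: 19.48
eef_pos: [534.8, -175.4, 212.1]
tcp_rot: [-3.138, -0.003, -1.287]
force: [-0.3, 0.6, -0.3]
grip_width: 0.881
```

```bash
python3 - <<'E'
from sil import *
st()
c=cams.snapshot("scene")
r,f=fit(c,532,-173,20);print("flange scene",r,f,bedc(r))
x0,y0=235,120;im=cv2.resize(c["color"][y0:250,x0:405,::-1],None,fx=4,fy=4,interpolation=cv2.INTER_CUBIC);cv2.imwrite("pics/s4.png",im)
E
```

```text
time_s 19.475
eef_pos [ 534.833 -175.397  212.07 ]
tcp_rot [-3.138e+00 -3.000e-03 -1.287e+00]
force [-0.339  0.587 -0.265]
wrist_torque [-0.002  0.012 -0.003]
grip_width 0.881
flange scene [ 505.13057595 -176.00496247] 34.038415993848524 [ 55.  -37.8]
```

View pics/s4.png

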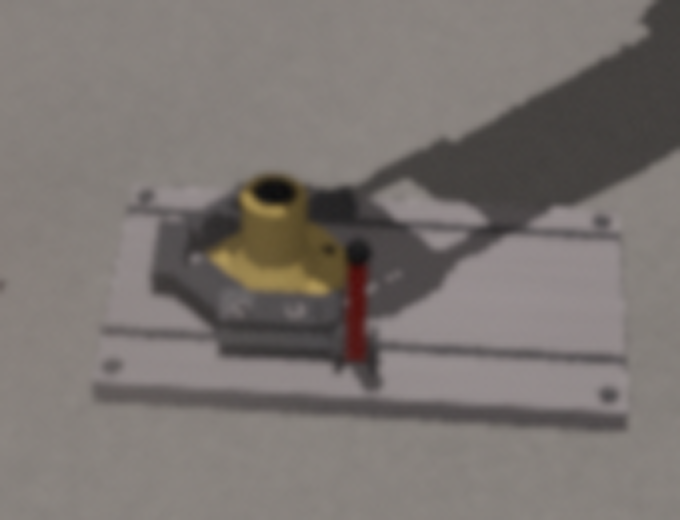

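The flange is seated with its plate under the lips, and the latch is still up at (357,300). K is at about (60,-9) in bed-centre coordinates. I'll close the fingers and come in behind the latch from +y.

{"fn": "arm_command", "kwargs": {"increments": [0, 4, 3, 0, 0, 0, 0, 0, 8, 6, 0, 0, 0, 0, 0, 12.7, 9.6, 0, 0, 0, 0, 0, 12.7, 9.6, 0, 0, 0, 0, 0, 12.7, 9.6, 0, 0, 0, 0, 0, 12.7, 9.6, -5, 0, 0, 0, 0, 12.7, 9.6, -10.4, 0, 0, 0, 0, 12.7, 9.6, -10.4, 0, 0, 0, 0, 12.7, 9.6, -10.4, 0, 0, 0]}}

```text
time_s: 20.65
eef_pos: [661.8, -79.9, 108.7]
tcp_rot: [-3.139, -0.002, -1.288]
force: [0.4, 0.3, 0.7]
grip_width: 0.002
```

```bash
python3 - <<'E'
from sil import *
st();print(bedc(manip.read_state()["eef_pos"][:2]))
c=cams.snapshot("scene");t=cams.snapshot("top")
a=c["color"][110:270,230:430,::-1];b=t["color"][130:290,240:440,::-1]
cv2.imwrite("pics/s5.png",cv2.resize(np.hstack([a,b]),None,fx=2,fy=2,interpolation=cv2.INTER_CUBIC))
E
```

```text
time_s 20.65
eef_pos [661.757 -79.921 108.67 ]
tcp_rot [-3.139e+00 -2.000e-03 -1.288e+00]
force [0.405 0.276 0.705]
wrist_torque [-0.04   0.032 -0.015]
grip_width 0.002
[  6.6 139.5]
```

View pics/s5.png

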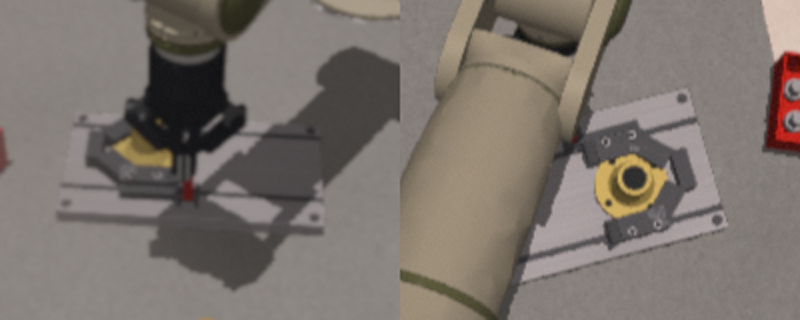

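{"fn": "arm_command", "kwargs": {"increments": [0, -0.96, -0.28, 0, 0, 0, 0, 0, -1.92, -0.56, 0, 0, 0, 0, 0, -2.88, -0.84, 0, 0, 0, 0, 0, -3.6, -1.05, 0, 0, 0, 0, 0, -4.32, -1.26, 0, 0, 0, 0, 0, -5.04, -1.47, 0, 0, 0, 0, 0, -5.76, -1.68, 0, 0, 0, 0, 0, -6.48, -1.89, 0, 0, 0, 0, 0, -7.2, -2.1, 0, 0, 0, 0, 0, -7.92, -2.31, 0, 0, 0, 0, 0, -8.64, -2.52, 0, 0, 0, 0, 0, -9.36, -2.73, 0, 0, 0, 0, 0, -10.08, -2.94, 0, 0, 0, 0, 0, -10.8, -3.15, 0, 0, 0, 0, 0, -11.5, -3.36, 0, 0, 0, 0, 0, -12, -3.5, 0, 0, 0, 0, 0, -12, -3.5, 0, 0, 0, 0, 0, -12, -3.5, 0, 0, 0, 0]}}

```text
time_s: 23.0
eef_pos: [541.2, -113.9, 105.9]
tcp_rot: [-3.141, -0.0, -1.287]
force: [-0.6, 0.9, -0.4]
grip_width: 0.002
```

```bash
python3 - <<'E'
from sil import *
st();print(bedc(manip.read_state()["eef_pos"][:2]))
c=cams.snapshot("scene")
a=c["color"][110:270,230:430,::-1]
cv2.imwrite("pics/s6.png",cv2.resize(a,None,fx=3,fy=3,interpolation=cv2.INTER_CUBIC))
E
```

```text
time_s 23.0
eef_pos [ 541.179 -113.935  105.927]
tcp_rot [-3.141 -0.    -1.287]
force [-0.643  0.88  -0.362]
wrist_torque [-0.005 -0.017 -0.037]
grip_width 0.002
[ 5.5 14.2]
```

View pics/s6.png

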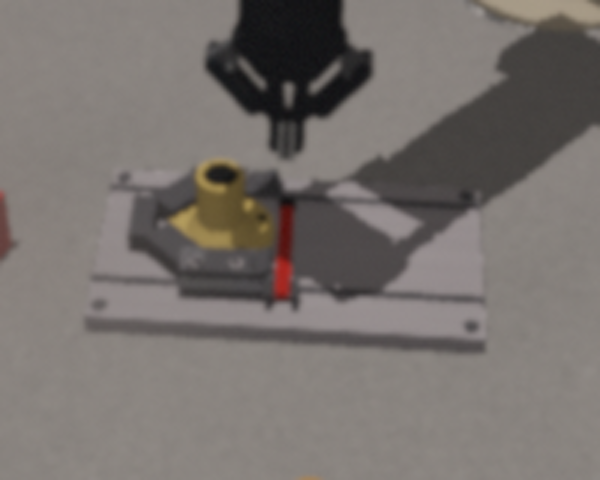

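The latch now lies across behind the rim, with its bar at (285,250) in the crop. I'll press it lightly from above to confirm it is fully down.

{"fn": "arm_command", "kwargs": {"increments": [0, -3.3, -0.7, 0, 0, 0, 0, 0, -3.3, -0.7, -4, 0, 0, 0, 0, -3.3, -0.7, -6.6, 0, 0, 0, 0, -3.3, -0.7, -7.0, 0, 0, 0, 0, -3.3, -0.7, -7.0, 0, 0, 0]}}

```text
time_s: 23.68
eef_pos: [508.5, -121.1, 36.5]
tcp_rot: [-3.141, -0.001, -1.287]
force: [-0.0, -1.3, -0.2]
grip_width: -0.002
```

{"fn": "arm_command", "kwargs": {"increments": [0, 0, 0, -0.1, 0, 0, 0, 0, 0, 0, -0.2, 0, 0, 0, 0, 0, 0, -0.25, 0, 0, 0, 0, 0, 0, -0.25, 0, 0, 0]}}

```text
time_s: 24.18
eef_pos: [508.1, -121.0, 33.5]
tcp_rot: [-3.141, -0.0, -1.287]
force: [-0.7, 0.2, -1.0]
grip_width: -0.0
```

{"fn": "arm_command", "kwargs": {"increments": [0, 0, 0, -0.06, 0, 0, 0, 0, 0, 0, -0.12, 0, 0, 0, 0, 0, 0, -0.12, 0, 0, 0]}}

```text
time_s: 24.55
eef_pos: [508.0, -120.9, 32.1]
tcp_rot: [3.142, 0.0, -1.287]
force: [0.8, -0.3, -0.4]
grip_width: 0.001
```

{"fn": "arm_command", "kwargs": {"increments": [0, 0, 0, -0.06, 0, 0, 0, 0, 0, 0, -0.06, 0, 0, 0]}}

```text
time_s: 24.8
eef_pos: [508.0, -120.9, 31.5]
tcp_rot: [3.141, 0.0, -1.287]
force: [-0.1, -0.5, 0.1]
grip_width: 0.003
```

{"fn": "arm_command", "kwargs": {"increments": [0, 0, 0, -0.05, 0, 0, 0, 0, 0, 0, -0.1, 0, 0, 0, 0, 0, 0, -0.1, 0, 0, 0]}}

```text
time_s: 25.18
eef_pos: [508.0, -120.9, 30.6]
tcp_rot: [3.142, 0.0, -1.287]
force: [0.2, -0.1, -0.1]
grip_width: 0.001
```

{"fn": "arm_command", "kwargs": {"increments": [0, 0, 0, -0.05, 0, 0, 0, 0, 0, 0, -0.1, 0, 0, 0, 0, 0, 0, -0.1, 0, 0, 0]}}

```text
time_s: 25.55
eef_pos: [508.0, -121.0, 29.6]
tcp_rot: [3.142, 0.0, -1.287]
force: [-0.6, 0.0, -0.3]
grip_width: 0.001
```

```bash
python3 - <<'E'
from sil import *
st()
c=cams.snapshot("scene")
a=c["color"][150:220,270:370,::-1]
cv2.imwrite("pics/s7.png",cv2.resize(a,None,fx=7,fy=7,interpolation=cv2.INTER_CUBIC))
for q in[(-42,27.5),(-20,32.5)]:print((proj(c,[*(P0+6.3*U+q[0]*V),q[1]])-[270,150])*7)
E
```

```text
time_s 25.55
eef_pos [ 508.026 -120.957   29.559]
tcp_rot [ 3.142  0.    -1.287]
force [-0.573  0.03  -0.314]
wrist_torque [-0.068  0.041  0.017]
grip_width 0.001
[385.09343941 198.16057378]
[382.16802803 228.79632826]
```

View pics/s7.png

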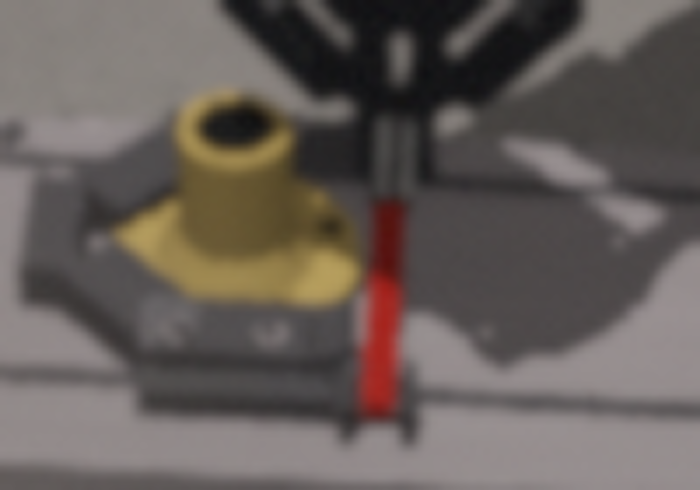

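```bash
python3 - <<'E'
from sil import *
c=cams.snapshot("scene")
print("s6 seen (325.7,161.5) pred",proj(c,[541.2,-113.9,105.9]))
print("s7 seen",(270+395/7,150+196/7),"pred",proj(c,[508,-121,29.6]))
h=cv2.cvtColor(c["color"],cv2.COLOR_RGB2HSV);red=cv2.inRange(h,(0,150,60),(8,255,255))|cv2.inRange(h,(172,150,60),(180,255,255))
ys,xs=np.nonzero(red[150:220,270:370]);print("red rows",ys.min()+150,ys.max()+150,xs.min()+270,xs.max()+270)
for j in(0.1,1.6,1.75,1.92):
    a=j-np.deg2rad(20);hy,hz=63.8,27.5
    for L in(0,50,98,114): y=hy-L*np.sin(a);z=hz+L*np.cos(a);print(j,L,round(y),round(z),np.round(proj(c,[*(P0+6.3*U+y*V),z]),1))
E
```

```text
s6 seen (325.7,161.5) pred [324.85304921 169.49626377]
s7 seen (326.42857142857144, 178.0) pred [325.86498559 183.70513062]
red rows 179 208 322 326
0.1 0 64 28 [322.7 207.8]
0.1 50 76 76 [322.8 196.9]
0.1 98 88 122 [322.9 185.5]
0.1 114 92 138 [322.9 181.6]
1.6 0 64 28 [322.7 207.8]
1.6 50 16 43 [323.9 189.5]
1.6 98 -29 58 [325.  172.5]
1.6 114 -44 63 [325.4 167. ]
1.75 0 64 28 [322.7 207.8]
1.75 50 15 36 [323.9 191.1]
1.75 98 -33 44 [325.  175.8]
1.75 114 -49 47 [325.3 170.9]
1.92 0 64 28 [322.7 207.8]
1.92 50 14 27 [323.8 193.4]
1.92 98 -34 27 [324.9 180.4]
1.92 114 -50 27 [325.2 176.2]
```

{"fn": "arm_command", "kwargs": {"increments": [0, 0, 0, -0.1, 0, 0, 0, 0, 0, 0, -0.2, 0, 0, 0, 0, 0, 0, -0.2, 0, 0, 0]}}

```text
time_s: 26.02
eef_pos: [508.0, -120.9, 27.5]
tcp_rot: [3.141, 0.0, -1.287]
force: [-0.2, -0.6, -0.0]
grip_width: -0.004
```

{"fn": "arm_command", "kwargs": {"increments": [0, 0, 0, -0.1, 0, 0, 0, 0, 0, 0, -0.1, 0, 0, 0]}}

```text
time_s: 26.28
eef_pos: [508.0, -120.9, 26.5]
tcp_rot: [3.142, 0.0, -1.287]
force: [-1.1, -0.8, 0.4]
grip_width: 0.002
```

{"fn": "arm_command", "kwargs": {"increments": [0, 0, 0, -0.1, 0, 0, 0, 0, 0, 0, -0.2, 0, 0, 0, 0, 0, 0, -0.2, 0, 0, 0]}}

```text
time_s: 26.65
eef_pos: [508.0, -120.9, 24.5]
tcp_rot: [3.141, 0.0, -1.287]
force: [0.5, -0.6, 0.4]
grip_width: 0.003
```

{"fn": "arm_command", "kwargs": {"increments": [0, 0, 0, -0.1, 0, 0, 0, 0, 0, 0, -0.15, 0, 0, 0, 0, 0, 0, -0.15, 0, 0, 0]}}

```text
time_s: 27.02
eef_pos: [508.0, -121.0, 23.1]
tcp_rot: [3.142, 0.0, -1.287]
force: [0.4, -0.6, -0.1]
grip_width: 0.0
```

```bash
python3 - <<'E'
from sil import *
st()
c=cams.snapshot("scene")
a=c["color"][150:220,270:370,::-1]
cv2.imwrite("pics/s8.png",cv2.resize(a,None,fx=7,fy=7,interpolation=cv2.INTER_CUBIC))
E
```

```text
time_s 27.025
eef_pos [ 508.039 -120.963   23.065]
tcp_rot [ 3.142  0.    -1.287]
force [ 0.365 -0.613 -0.076]
wrist_torque [-0.016  0.029  0.02 ]
grip_width 0.0
```

View pics/s8.png

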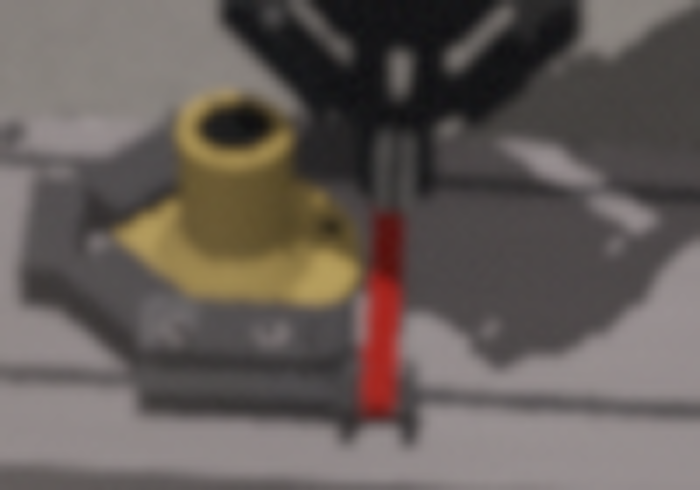

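{"fn": "arm_command", "kwargs": {"increments": [0, 0, 0, -0.1, 0, 0, 0, 0, 0, 0, -0.2, 0, 0, 0, 0, 0, 0, -0.2, 0, 0, 0]}}

```text
time_s: 27.45
eef_pos: [508.0, -120.9, 21.0]
tcp_rot: [3.141, 0.0, -1.287]
force: [0.2, -0.8, 0.4]
grip_width: -0.001
```

{"fn": "arm_command", "kwargs": {"increments": [0, 0, 0, -0.1, 0, 0, 0, 0, 0, 0, -0.15, 0, 0, 0, 0, 0, 0, -0.15, 0, 0, 0]}}

```text
time_s: 27.82
eef_pos: [508.0, -120.9, 19.6]
tcp_rot: [3.142, 0.0, -1.287]
force: [-0.2, 0.3, -0.2]
grip_width: 0.002
```

{"fn": "arm_command", "kwargs": {"increments": [0, 0, 0, -0.1, 0, 0, 0, 0, 0, 0, -0.15, 0, 0, 0, 0, 0, 0, -0.15, 0, 0, 0]}}

```text
time_s: 28.2
eef_pos: [508.0, -120.9, 18.0]
tcp_rot: [3.142, 0.0, -1.287]
force: [-0.4, 0.1, 0.8]
grip_width: -0.001
```

{"fn": "arm_command", "kwargs": {"increments": [0, 0, 0, -0.1, 0, 0, 0, 0, 0, 0, -0.15, 0, 0, 0, 0, 0, 0, -0.15, 0, 0, 0]}}

```text
time_s: 28.58
eef_pos: [508.0, -120.9, 16.5]
tcp_rot: [3.141, 0.0, -1.287]
force: [0.6, -0.1, 1.0]
grip_width: 0.001
```

{"fn": "arm_command", "kwargs": {"increments": [0, 0, 0, -0.1, 0, 0, 0, 0, 0, 0, -0.15, 0, 0, 0, 0, 0, 0, -0.15, 0, 0, 0]}}

```text
time_s: 28.95
eef_pos: [508.0, -121.0, 15.1]
tcp_rot: [3.142, 0.0, -1.287]
force: [0.1, 0.3, -0.0]
grip_width: 0.002
```

```bash
python3 - <<'E'
from sil import *
st()
c=cams.snapshot("scene")
h=cv2.cvtColor(c["color"],cv2.COLOR_RGB2HSV);red=cv2.inRange(h,(0,150,60),(8,255,255))|cv2.inRange(h,(172,150,60),(180,255,255))
ys,xs=np.nonzero(red[150:220,300:350]);print("red rows",ys.min()+150,ys.max()+150)
E
```

```text
time_s 28.95
eef_pos [ 508.026 -120.963   15.057]
tcp_rot [ 3.142  0.    -1.287]
force [ 0.135  0.286 -0.023]
wrist_torque [-0.024 -0.037  0.039]
grip_width 0.002
red rows 183 208
```

{"fn": "arm_command", "kwargs": {"increments": [0, 0, 0, -0.1, 0, 0, 0, 0, 0, 0, -0.15, 0, 0, 0, 0, 0, 0, -0.15, 0, 0, 0]}}

```text
time_s: 29.38
eef_pos: [508.0, -120.9, 13.5]
tcp_rot: [3.142, 0.0, -1.287]
force: [-0.2, -0.0, 0.7]
grip_width: -0.0
```

{"fn": "arm_command", "kwargs": {"increments": [0, 0, 0, -0.1, 0, 0, 0, 0, 0, 0, -0.15, 0, 0, 0, 0, 0, 0, -0.15, 0, 0, 0]}}

```text
time_s: 29.75
eef_pos: [508.0, -120.9, 12.0]
tcp_rot: [3.142, 0.0, -1.287]
force: [0.6, -0.2, -0.1]
grip_width: 0.001
```

```bash
python3 - <<'E'
from sil import *
c=cams.snapshot("scene")
print(c["color"][172:212,325].tolist())
for n,d in(("y-9 z32.5",(-9,32.5)),("y-9,z27.5",(-9,27.5))):print(n,proj(c,[*(P0+6.3*U+d[0]*V),d[1]]))
E
```

```text
[[52, 51, 50], [62, 61, 59], [64, 62, 60], [63, 61, 60], [63, 61, 59], [63, 61, 60], [63, 61, 60], [64, 61, 61], [63, 61, 60], [61, 57, 56], [63, 52, 51], [71, 42, 41], [80, 29, 25], [86, 21, 19], [87, 20, 17], [86, 21, 18], [90, 22, 19], [109, 26, 21], [138, 30, 24], [155, 35, 29], [162, 38, 31], [164, 38, 33], [164, 38, 31], [165, 39, 33], [164, 41, 34], [164, 43, 37], [165, 48, 43], [166, 49, 43], [166, 48, 43], [164, 46, 42], [160, 47, 40], [156, 45, 40], [153, 43, 39], [151, 42, 37], [148, 42, 39], [138, 43, 40], [113, 42, 41], [91, 49, 49], [100, 84, 84], [129, 121, 121]]
y-9 z32.5 [324.35952517 185.66147806]
y-9,z27.5 [324.31545215 187.13035906]
```

{"fn": "arm_command", "kwargs": {"increments": [0, -0.08, 0.29, 0, 0, 0, 0, 0, -0.08, 0.29, -0.1, 0, 0, 0, 0, -0.08, 0.29, -0.15, 0, 0, 0, 0, -0.08, 0.29, -0.15, 0, 0, 0]}}

```text
time_s: 30.3
eef_pos: [507.2, -118.1, 10.6]
tcp_rot: [-3.142, 0.0, -1.287]
force: [1.0, 0.2, 1.0]
grip_width: -0.002
```

{"fn": "arm_command", "kwargs": {"increments": [0, 0, 0, -0.1, 0, 0, 0, 0, 0, 0, -0.15, 0, 0, 0, 0, 0, 0, -0.15, 0, 0, 0]}}

```text
time_s: 30.68
eef_pos: [507.2, -118.0, 9.0]
tcp_rot: [3.142, 0.0, -1.287]
force: [0.2, -0.2, 0.9]
grip_width: -0.001
```

{"fn": "arm_command", "kwargs": {"increments": [0, 0, 0, -0.1, 0, 0, 0, 0, 0, 0, -0.1, 0, 0, 0]}}

```text
time_s: 30.92
eef_pos: [507.2, -118.0, 8.0]
tcp_rot: [3.142, 0.0, -1.287]
force: [0.4, -0.4, 0.0]
grip_width: 0.0
```

{"fn": "arm_command", "kwargs": {"increments": [0, 0, 0, -0.1, 0, 0, 0, 0, 0, 0, -0.1, 0, 0, 0]}}

```text
time_s: 31.18
eef_pos: [507.2, -118.0, 7.0]
tcp_rot: [3.141, 0.0, -1.287]
force: [-0.3, -1.2, -0.1]
grip_width: 0.002
```

{"fn": "arm_command", "kwargs": {"increments": [0, 0, 0, -0.1, 0, 0, 0, 0, 0, 0, -0.1, 0, 0, 0]}}

```text
time_s: 31.42
eef_pos: [507.2, -118.0, 6.0]
tcp_rot: [3.141, 0.0, -1.287]
force: [1.2, -1.0, 0.5]
grip_width: 0.001
```

{"fn": "arm_command", "kwargs": {"increments": [0, 0, 0, -0.1, 0, 0, 0, 0, 0, 0, -0.1, 0, 0, 0]}}

```text
time_s: 31.68
eef_pos: [507.2, -118.0, 5.0]
tcp_rot: [3.141, 0.0, -1.287]
force: [-0.3, 0.2, -0.4]
grip_width: 0.0
```

No contact yet, so I'll retreat straight up, clear the view, and measure the latch angle numerically.

{"fn": "arm_command", "kwargs": {"increments": [0, 0, 0, 5, 0, 0, 0, 0, 0, 0, 10, 0, 0, 0, 0, 0, 0, 15, 0, 0, 0, 0, 0, 0, 20, 0, 0, 0, 0, -4, 6, 20, 0, 0, 0, 0, -8, 12, 20, 0, 0, 0, 0, -8, 18, 20, 0, 0, 0, 0, -8, 24, 20, 0, 0, 0, 0, -8, 24, 20, 0, 0, 0, 0, -8, 24, 20, 0, 0, 0]}}

```text
time_s: 32.92
eef_pos: [427.2, 122.0, 205.0]
tcp_rot: [3.141, -0.0, -1.286]
force: [0.6, -0.0, 0.2]
grip_width: 0.0
```

```bash
python3 - <<'E'
from sil import *
st()
K=np.array([60.3,-9.2])
c=cams.snapshot("scene");t=cams.snapshot("top")
# fit the bar silhouette: joint angle and small image offset, against redness
def bar(s,j,du,dv,box,k=6):
    a=j-np.deg2rad(20);m=np.zeros(((box[3]-box[1])*k,(box[2]-box[0])*k),np.uint8);P=[]
    for L in(4,98):
        for n in(-5,5):
            for x in(-6,6):
                y=K[1]+73-L*np.sin(a)+n*np.cos(a);z=27.5+L*np.cos(a)+n*np.sin(a)
                P.append(proj(s,[*(P0+(K[0]-54+x)*U+y*V),z])+[du,dv])
    P=np.float32(((np.array(P)-box[:2])+.5)*k-.5);cv2.fillConvexPoly(m,np.int32(np.round(cv2.convexHull(P)*16)),255,shift=4)
    return cv2.GaussianBlur(cv2.resize(m,(box[2]-box[0],box[3]-box[1]),interpolation=cv2.INTER_AREA)/255.,(0,0),.6)
for n,s,box in(("scene",c,(300,160,350,225)),("top",t,(290,170,350,260))):
    im=s["color"][box[1]:box[3],box[0]:box[2]].astype(float);ob=np.clip((im[...,0]-1.6*im[...,1])/(.55*im[...,0]),0,1)
    print(n,"redsum",ob.sum())
    for j in(0.1,1.5,1.7,1.8,1.86,1.92,1.98):
        e=min((((bar(s,j,du,dv,box)-ob)**2).sum(),du,dv) for du in np.arange(-2,2.1,.5) for dv in np.arange(-2,2.1,.5));print(j,np.round(e,2))
E
```

```text
time_s 32.925
eef_pos [427.217 122.025 205.019]
tcp_rot [ 3.141 -0.    -1.286]
force [ 0.599 -0.013  0.224]
wrist_torque [-0.034  0.057  0.016]
grip_width 0.0
scene redsum 122.25444966233384
0.1 [37.41  1.   -0.5 ]
1.5 [39.79  0.5   2.  ]
1.7 [24.31  0.5   2.  ]
1.8 [16.6  0.5  1.5]
1.86 [14.8  0.5  0.5]
1.92 [16.89  0.5   0.  ]
1.98 [21.19  0.5  -0.5 ]
top redsum 194.5824071301205
0.1 [255.47  -0.5    2.  ]
1.5 [36.08 -1.5   1.  ]
1.7 [24.23 -1.    1.5 ]
1.8 [20.86 -1.    1.  ]
1.86 [20.39 -1.    1.  ]
1.92 [19.97 -1.    0.5 ]
1.98 [20.93 -1.    0.5 ]
```

The fit is consistent with fully down (best 1.86 to 1.92), but it can't rule out a bar resting on the rim. The finger end evidently sits higher than the reported TCP. I'll calibrate that by touching the bare bed, then touch the bar.

{"fn": "arm_command", "kwargs": {"increments": [0, 2, -6, 0, 0, 0, 0, 0, 4, -12, 0, 0, 0, 0, 0, 5.7, -16.3, -5, 0, 0, 0, 0, 5.7, -16.3, -10, 0, 0, 0, 0, 5.7, -16.3, -15, 0, 0, 0, 0, 5.7, -16.3, -17.5, 0, 0, 0, 0, 5.7, -16.3, -18, 0, 0, 0, 0, 5.7, -16.3, -18, 0, 0, 0]}}

```text
time_s: 34.02
eef_pos: [484.6, -42.0, 25.8]
tcp_rot: [-3.141, -0.001, -1.288]
force: [-0.1, 0.7, 1.0]
grip_width: 0.002
```

{"fn": "arm_command", "kwargs": {"increments": [0, 0, 0, -0.15, 0, 0, 0, 0, 0, 0, -0.3, 0, 0, 0, 0, 0, 0, -0.3, 0, 0, 0]}}

```text
time_s: 34.4
eef_pos: [484.4, -41.0, 22.4]
tcp_rot: [-3.141, -0.0, -1.287]
force: [0.8, -0.3, 0.4]
grip_width: -0.007
```

{"fn": "arm_command", "kwargs": {"increments": [0, 0, 0, -0.15, 0, 0, 0, 0, 0, 0, -0.2, 0, 0, 0, 0, 0, 0, -0.2, 0, 0, 0]}}

```text
time_s: 34.78
eef_pos: [484.2, -41.0, 20.0]
tcp_rot: [3.142, 0.0, -1.287]
force: [-0.3, -0.8, 0.9]
grip_width: -0.001
```

{"fn": "arm_command", "kwargs": {"increments": [0, 0, 0, -0.1, 0, 0, 0, 0, 0, 0, -0.2, 0, 0, 0, 0, 0, 0, -0.2, 0, 0, 0]}}

```text
time_s: 35.15
eef_pos: [484.2, -41.0, 18.0]
tcp_rot: [3.141, 0.0, -1.287]
force: [1.4, -0.2, -0.1]
grip_width: -0.002
```

{"fn": "arm_command", "kwargs": {"increments": [0, 0, 0, -0.1, 0, 0, 0, 0, 0, 0, -0.15, 0, 0, 0, 0, 0, 0, -0.15, 0, 0, 0]}}

```text
time_s: 35.52
eef_pos: [484.2, -41.0, 16.6]
tcp_rot: [3.142, 0.0, -1.287]
force: [0.5, -0.6, 0.1]
grip_width: -0.001
```

{"fn": "arm_command", "kwargs": {"increments": [0, 0, 0, -0.1, 0, 0, 0, 0, 0, 0, -0.15, 0, 0, 0, 0, 0, 0, -0.15, 0, 0, 0]}}

```text
time_s: 35.9
eef_pos: [484.2, -41.1, 15.0]
tcp_rot: [3.141, 0.0, -1.287]
force: [0.3, 0.2, 0.3]
grip_width: 0.001
```

{"fn": "arm_command", "kwargs": {"increments": [0, 0, 0, -0.4, 0, 0, 0, 0, 0, 0, -0.8, 0, 0, 0, 0, 0, 0, -1.1, 0, 0, 0, 0, 0, 0, -1.1, 0, 0, 0]}}

```text
time_s: 36.4
eef_pos: [484.1, -41.0, 3.8]
tcp_rot: [3.141, 0.0, -1.287]
force: [-0.5, 0.4, 0.3]
grip_width: 0.001
```

{"fn": "arm_command", "kwargs": {"increments": [0, 0, 0, -0.2, 0, 0, 0, 0, 0, 0, -0.35, 0, 0, 0, 0, 0, 0, -0.35, 0, 0, 0]}}

```text
time_s: 36.78
eef_pos: [484.2, -41.0, 0.5]
tcp_rot: [3.141, 0.0, -1.287]
force: [-0.4, 0.6, -1.0]
grip_width: 0.001
```

{"fn": "arm_command", "kwargs": {"increments": [0, 0, 0, -0.1, 0, 0, 0, 0, 0, 0, -0.2, 0, 0, 0, 0, 0, 0, -0.2, 0, 0, 0]}}

```text
time_s: 37.15
eef_pos: [484.2, -41.1, -1.5]
tcp_rot: [3.141, 0.0, -1.287]
force: [0.1, -0.9, -0.6]
grip_width: -0.002
```

{"fn": "arm_command", "kwargs": {"increments": [0, 0, 0, -0.2, 0, 0, 0, 0, 0, 0, -0.4, 0, 0, 0, 0, 0, 0, -0.4, 0, 0, 0]}}

```text
time_s: 37.52
eef_pos: [484.1, -41.0, -5.6]
tcp_rot: [3.141, 0.0, -1.287]
force: [0.7, 0.4, -0.7]
grip_width: -0.0
```

{"fn": "arm_command", "kwargs": {"increments": [0, 0, 0, -0.1, 0, 0, 0, 0, 0, 0, -0.2, 0, 0, 0, 0, 0, 0, -0.2, 0, 0, 0]}}

```text
time_s: 37.9
eef_pos: [484.2, -41.1, -7.5]
tcp_rot: [3.141, 0.0, -1.287]
force: [0.3, -1.2, 0.5]
grip_width: 0.001
```

{"fn": "arm_command", "kwargs": {"increments": [0, 0, 0, -0.1, 0, 0, 0, 0, 0, 0, -0.15, 0, 0, 0, 0, 0, 0, -0.15, 0, 0, 0]}}

```text
time_s: 38.28
eef_pos: [484.3, -41.1, -8.6]
tcp_rot: [3.142, -0.0, -1.287]
force: [-1.4, -0.0, 5.1]
grip_width: -0.004
```

The finger end touches the bed (z = 20) at a reported TCP z of about -8.5, so the real tip is 28.5 mm above the TCP. The earlier probe therefore passed over the bar at z of about 33.4 without contact. That is only possible with the latch at about 1.9 rad or more. I'll retreat and hand in.

{"fn": "arm_command", "kwargs": {"increments": [0, 0, 0, 4, 0, 0, 0, 0, 0, 0, 10, 0, 0, 0, 0, 0, 0, 16, 0, 0, 0, 0, 0, 0, 20, 0, 0, 0, 0, -3, 8, 20, 0, 0, 0, 0, -5, 14, 20, 0, 0, 0, 0, -5, 14, 20, 0, 0, 0, 0, -5, 14, 20, 0, 0, 0]}}

```text
time_s: 39.28
eef_pos: [433.8, 100.0, 191.2]
tcp_rot: [-3.141, -0.0, -1.284]
force: [0.7, -0.2, -0.6]
grip_width: -0.002
```

```bash
python3 - <<'E'
from sil import *
st()
c=cams.snapshot("scene")
b=cv2.imread("pics/s4.png")
h=cv2.cvtColor(c["color"],cv2.COLOR_RGB2HSV);m=cv2.inRange(h,(14,90,40),(36,255,255))[160:200,280:330]
b=cv2.resize(b,None,fx=.25,fy=.25,interpolation=cv2.INTER_AREA);hb=cv2.cvtColor(b,cv2.COLOR_BGR2HSV);mb=cv2.inRange(hb,(14,90,40),(36,255,255))[40:80,45:95]
for q in(m,mb):M=cv2.moments(q,True);print(M["m00"],M["m10"]/M["m00"],M["m01"]/M["m00"])
job.hand_in()
E
```

```text
time_s 39.275
eef_pos [433.815 100.004 191.164]
tcp_rot [-3.141 -0.    -1.284]
force [ 0.691 -0.17  -0.591]
wrist_torque [-0.023 -0.004 -0.026]
grip_width -0.002
641.0 24.72854914196568 20.608424336973478
613.0 24.866231647634585 21.145187601957584
the job is handed in; nothing more can be done
```

The flange is in the fixture behind the closed latch, and I handed the job in at 39 s. No verdict was reported. I gripped the 90 mm flange by its neck, set it on the bed and slid it under the lips. I felt first one vee face, then the other, and pressed it home with about 12 N read at the wrist. I then let go and pushed the red latch over with the closed fingers until it fell shut.

**Last checks**
- **Flange:** it stayed in place after release. Its outline in the scene camera moved only about half a pixel between release and hand-in.
- **Latch:** the camera fits alone were loose, best at 1.86 rad in one view and 1.92 in the other. The touch test is stronger: the fingertips passed over the bar about 1 mm above its fully-down height without touching it. A latch below about 1.9 rad would have been touched.
- **Robot:** it ended clear of everything, with no contact force. I did not measure the bin, wrench and fitting again, but the arm's path stayed away from them.

**What disagreed**
- **Fingertip position:** touching the bare bed showed the shut fingertips end about 28 mm above the reported TCP. My first press-down on the latch therefore never reached it.
- **Seat position:** the seat came out about 4 mm farther along x than the images suggested, still within the stated tolerance.

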